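# Hook the radius gauge under its lip and clip it down

### The job

Put the radius gauge back on its walnut stand: hook its thin tongue under the steel lip with the gauge tilted, slide it in until it just touches the stop hidden in there, then turn it down flat on the bed so that the spring clip snaps over it, and let go. The stop is only lightly held, so feel for it and do not shove it off its setting; press gently, and leave the other things on the bench alone.

Things in the scene. Friction and masses are not known exactly. Their poses are not given: they have to be found in the camera images.
- gauge: The radius gauge: flat aluminium plate 110 x 44 mm (x by y) with a wooden finger bar upright across it near the middle, about 0.18 kg; starts flat on the bench. Origin: centre of its underside; x runs to the thin end, z up. 8 mm thick from x = -55 to +27 mm; the last 28 mm (x = +27 to +55) is a tongue 5 mm thick, flush with the underside.
- finger_bar (a point): Middle of the gauge's finger bar, at gauge x = -6 mm, y = 0, z = 30 mm; same axes as the gauge. The bar is 16 mm thick along x (-14 to +2 mm), 40 mm wide along y, and stands from z = 8 mm (the plate's top) to z = 38 mm. Grip it from above across its 16 mm.
- tongue_tip (a point): Middle of the lower edge of the tongue's end: gauge x = +55 mm, y = 0, z = 0. Same axes as the gauge.
- stand: Walnut stand, fixed (place varies), base 170 x 96 mm. Origin: centre of its underside; +x points to the lip end. The bed for the gauge is 50 mm wide, at z = 30 mm. The gauge's contact forces on the stand, added up, must stay under 35 N. A fence bars sliding the gauge in flat; tilted 10 to 13 degrees, tongue down, it clears fence and clip and reaches the stop.
- lip_edge (a point): On the bed below the steel lip's edge: stand x = +45 mm, y = 0, z = 30 mm; axes as the stand. The lip covers the bed from here to +x: underside 10 mm above the bed, 3 mm thick; cheeks 54 mm apart under it. In there, out of sight, a brass stop: face 5 to 20 mm in from the lip's edge, never the same, not measured. Feel for it: a push over 5 N makes it slip, and more than 1.5 mm of slip fails.
- fence (a point): Top middle of the inner face of the low fence at the stand's other end: stand x = -62.5 mm, z = 34 mm (4 mm above the bed). The fence is 6 mm thick and 46 mm wide.
- clip (a point): On the bed midway between the two sprung legs of the steel spring clip: stand x = -42 mm, y = 0, z = 30 mm. Legs are 16 mm long along x. Their noses are 40 mm apart at 9.5 mm above the bed, flaring to 54 mm at 24 mm. The plate meets the flares at about 7 degrees of tilt; pressing its tail straight down here with some 3 to 10 N spreads them and they snap over the plate's top edges.
- dish: A green ceramic dish of fret ends, 92 mm across, 28 mm tall; origin under its centre. Leave alone.
- rocker: A flat chrome fret rocker, 80 x 40 x 6 mm; origin under its centre. Leave alone.
- caul: An ebony fret caul 70 x 24 x 18 mm with a brass tang, 30 mm tall in all; origin under its centre. Leave alone.
- sander: A black phenolic sanding block 110 x 50 x 30 mm; origin under its centre. Leave alone.
There are look-alikes about, which are no part of the job. Of the things that look like the gauge, take the one that is farthest to the robot's right at the start.

How it is judged (in metres and radians):
On the way, in this order (a step that is already met when the one before it is completed fails the run):
1. the tongue is hooked: its tip at least 3 mm in under the lip while the gauge is tilted by more than 0.09 rad (x of tongue_tip in the frame of lip_edge above 0.003 m and z of tongue_tip in the frame of lip_edge between -0.003 and 0.006 m and angle between gauge's own z axis and vertical above 0.09 rad), for 0.1 s.
2. the gauge is turned down flat on the bed, its tongue still under the lip, snapped under the clip (x of tongue_tip in the frame of lip_edge above 0.002 m and angle between gauge's own z axis and vertical below 0.025 rad and z of gauge in the frame of lip_edge between -0.002 and 0.002 m), for 0.2 s.
At the end, for the whole second after the job is handed in: The gauge lies flat on the bed (tilt under 0.025 rad, underside within 2 mm of the bed), in line with the stand within 0.08 rad, tongue under the lip and its end within 2 mm of the hidden stop, the clip over its edges, at rest and released (all of step 2 and x of stop_c0 in the frame of gauge below 0.06 m and angle between the x axis of gauge and the x axis of stand, either way round below 0.08 rad and linear speed of gauge below 0.01 m/s); the robot touches nothing.
It fails at once if the gauge presses on the stand with more than 35 N, all contacts added up (contact force between gauge and stand above 35 N).
It fails at once if the hidden stop is shoved more than 1.5 mm off its setting (distance of stop_c0 from where it was at the start of the episode above 0.0015 m).
It fails at once if the dish, the rocker, the caul or the sanding block is moved more than 15 mm (distance of any of dish, rocker, caul, sander from where it was at the start of the episode above 0.015 m).
It also fails if it takes over 69 s, if anything falls off the work surface, if the arm or the gripper's body presses on something with over 40 N, if the wrist force passes 120 N, or if a joint passes its speed limit or range.

### The arm

A 7-joint arm with a two-finger parallel gripper is mounted at the origin on the work surface. World frame = base frame: x ahead of the robot, y to its left, z up, the work surface at z = 0. Lengths are in m, angles in degrees, forces in N, time in s.
With the tool pointing down it reaches from about 0.425 to 0.875 m from the base axis. Payload 4.7 kg.
Tool frame: the origin (TCP) lies between the finger pads; the fingertips stand 8 mm ahead of it and the grasp point (between the pads) lies 11 mm behind it (env.tip_extent is the distance from the TCP to the fingertips, in m); z points along the fingers, y is the line along which they close (so a half turn about z gives the same grasp; the last joint's range is limited). The gripper opens to 87 mm and grips with 3 to 60 N. Pads are 19 mm wide; open, the fingers measure 117 mm over their backs; the gripper's body (75 mm by 190 mm) begins 51 mm behind the grasp point.
Start: joints at [68.703, 18.392, -4.016, 83.108, 1.295, 78.541, -3.26], TCP at [0.245, -0.602, 0.231] pointing down, gripper open.
Joint ranges: [-163.93, 163.93], [-17.29, 119.83], [-79.2, 71.16], [3.27, 140.29], [-89.18, 269.18], [5.43, 117.66], [-154.24, 154.24]. Speed limits (degrees/s): [147.25, 147.25, 180, 180, 180, 180, 180].

### API

Orientations are given as [roll, pitch, yaw] about the fixed x, y, z axes, in that order (R = Rz(yaw) Ry(pitch) Rx(roll)).
In Python, from cell import sensors, vision, workorder, env gives the robot as it stands.
- The arm moves only by the tool drive_tool, never from a script. Its argument "moves" is a list of rows, each an object of numbers: "x", "y", "z": the shift along the tool's x, y, z in mm; "rx", "ry", "rz": the turn, a rotation vector about the tool's x, y, z in rad; "fingers": the closure, from -1 (fully open) to 1 (shut). In form: [{"x": .., "y": .., "z": .., "rx": .., "ry": .., "rz": .., "fingers": ..}, ...]. A call has 1 to 20 rows; each row is the pose to reach, as a shift and turn from the pose commanded when the call began, along the tool's axes at that moment; what a row does not reach only later rows make up. A row lasts 1/8 s, in which the tool goes at most 62.5 mm and 10.7 degrees, less where a joint would pass 70% of its speed; a pose out of reach is approached as far as the arm can. A call with a gripper value outside its range is refused whole. The fingers move at their own pace and stop on an object; "force" is the grip in N (left out, the last holds). Time passes only in rows, so rows that repeat a pose let the fingers close. It gives the time, the measured TCP pose, the force, the opening and the grip force at its end, in the units of the state.
- sensors.get_obs(): the state, without advancing time (a new reading comes with each control period).
- vision.read_camera(name): name is "scene" or "top" or "wrist"; returns a dict with "image" (480x640x3 uint8, red, green, blue), "fx", "fy", "cx", "cy" (pixels), "R" (3x3) and "t" (3): a world point X has camera coordinates R X + t. Camera axes: x right, y down, z forward; pixel columns grow to the right and rows downward; lengths in m; the calibration is good to about 2 mm. A picture is of the moment at which its call begins. There is no depth.
- workorder.sign_off(): hands the job in; it is judged then, once.
The state is a dict: "time_s": time; "qpos": joint angles; "joint_velocities": joint speeds; "effort": joint torques, N m; "tool_pos": TCP position; "tool_rot": TCP orientation; "force": force on the tool from outside, world axes, zero at the start; "wrist_torque": the same for the moment, N m; "grip_width": finger opening in m; "grasp_force": force on a finger pad.
Only numpy, scipy, OpenCV 4.12 (cv2) and the standard library are available. Lean on these libraries where they do the work, as an engineer would, in place of code of your own. Each camera call takes 0.05 s, during which the arm holds its last target. There are 200 camera calls.

## Working session

There is one attempt and no reset: what is moved stays moved. The work goes in short steps, Python scripts to look and compute and a tool call to move; the robot and the scene stay as the last step left them, time stands still between calls to the robot, and variables do not carry over. Pictures are saved under pics/ and viewed, at most 10 in all, crops included, and the job is handed in when it is done.

Besides the shell and the picture viewer there is one more tool, called after "Call:" as name([rows], argument=value, ...), one row to a line, values as JSON. drive_tool: Moves the arm, as the interface text tells. Its arguments: {"type":"object","properties":{"moves":{"type":"array"},"force":{"type":"number"}},"required":["moves"]}

```bash
ls; mkdir -p pics
python3 - <<'E'
from cell import sensors,vision
import cv2
for n in("scene","top"):
    c=vision.read_camera(n);cv2.imwrite(f"pics/{n}0.png",c["image"][:,:,::-1])
    print(n,{k:(v.tolist() if hasattr(v,'tolist') else v) for k,v in c.items() if k!="image"})
print(sensors.get_obs())
E
```

```text
pics
scene {'fx': 546.1857517129689, 'fy': 546.1857517129689, 'cx': 316.09081304514916, 'cy': 243.63977139199363, 'R': [[0.21586877031221474, 0.976353334070902, -0.011612108013858603], [0.840496174701224, -0.19185766151987882, -0.506711770169919], [-0.4969575981072243, 0.09962331436344046, -0.8620373199106527]], 't': [-0.11920327064586325, -0.4634202550581454, 1.3042990617640886]}
top {'fx': 437.26156843038484, 'fy': 437.26156843038484, 'cx': 315.2297995171093, 'cy': 239.3056375367037, 'R': [[-0.1773470308861417, -0.9841460748973239, -0.0021292956725573876], [-0.9629227851879404, 0.17396862353758913, -0.2061907558314309], [0.20329225366887455, -0.03451697102336611, -0.9785094983236505]], 't': [0.0847457754205347, 0.5908834347921992, 0.7568313723932145]}
{'time_s': 0.1, 'qpos': array([68.70286695, 18.43528855, -4.01654093, 83.16954507,  1.2947483 ,
       78.54213526, -3.25951968]), 'joint_velocities': array([ 0.02322152, -0.12671293, -0.05269999, -0.18189256, -0.04302073,
        0.01738069, -0.05759566]), 'effort': array([ 2.35520401e-04, -4.92573380e+01, -4.05558860e-01, -3.13397849e+01,
       -6.41077501e-02,  3.95067735e-02,  5.58454326e-05]), 'tool_pos': array([ 0.24437452, -0.60176973,  0.22955132]), 'tool_rot': array([-1.79898258e+02,  5.04668324e-03,  2.21081563e+01]), 'force': array([-0.73991315,  0.14641419,  0.85294817]), 'wrist_torque': array([-0.02479739, -0.00458505,  0.06524144]), 'grasp_force': 0.0, 'grip_width': 0.08733262743440061}
```

View pics/scene0.png

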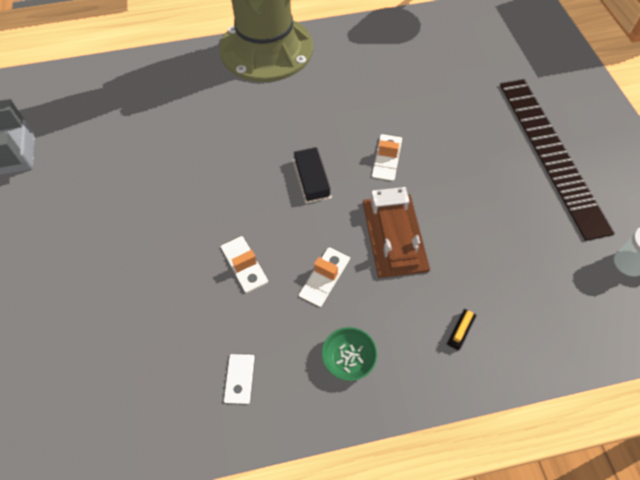

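View pics/top0.png

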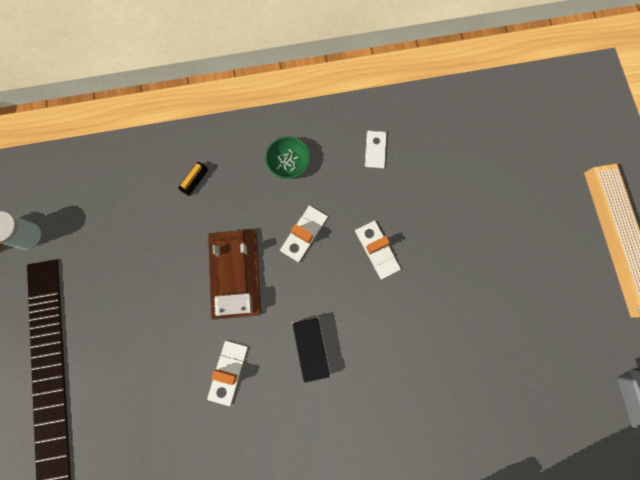

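Look-alikes (top view): A (377,250), B (304,234), C (228,374); the rocker at (375,149) has no bar. Image right is robot −y, so A is farthest right. I'll check it and the stand in close crops.

Run:
```python
import cv2,numpy as np
t=cv2.imread("pics/top0.png");s=cv2.imread("pics/scene0.png")
def cr(im,cx,cy,w,h,k): return cv2.resize(im[cy-h//2:cy+h//2,cx-w//2:cx+w//2],None,fx=k,fy=k,interpolation=cv2.INTER_CUBIC)
# gauge: 66x66 at 6 ; 
cv2.imwrite("pics/g.png",np.hstack([cr(t,378,250,66,80,6),cr(s,244,264,66,80,6)]))
cv2.imwrite("pics/st.png",np.hstack([cr(t,236,274,78,116,5),cr(s,396,232,80,116,5)]))
```

```text
(no output)
```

View pics/g.png

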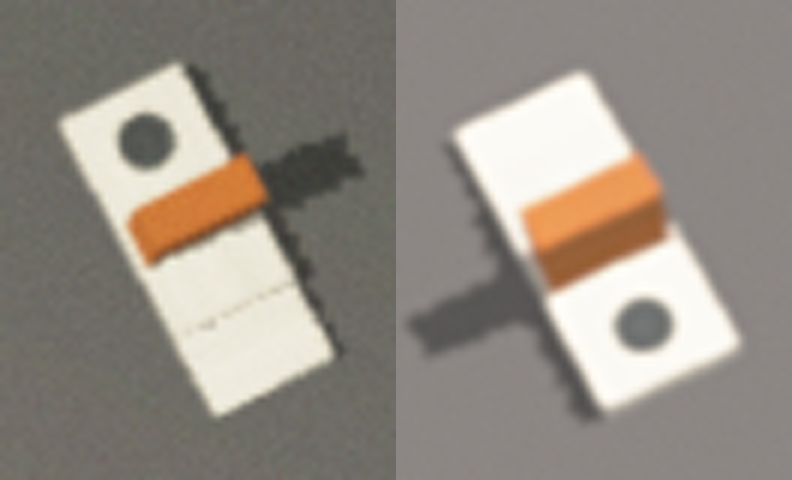

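View pics/st.png

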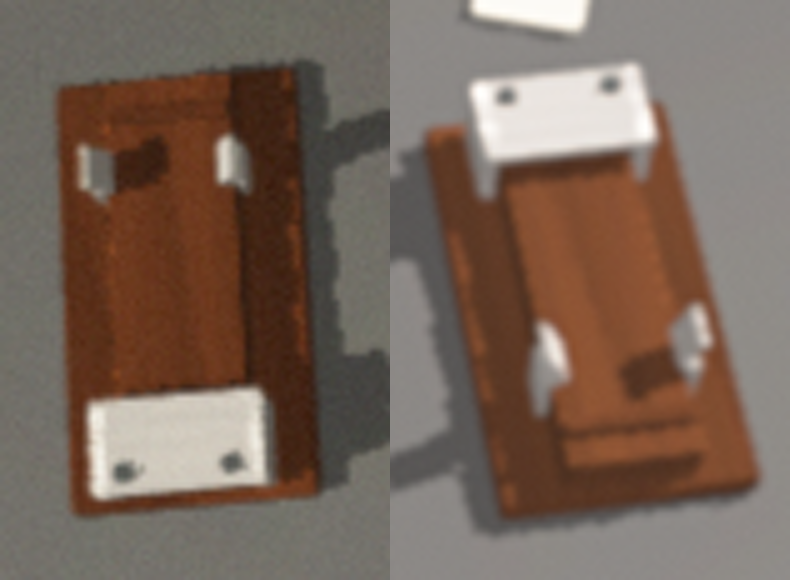

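Crop shows A: bar, step line at the robot-side end (tongue top corners ≈(335,352),(217,417) in crop), hole at the tail. The stand's lip faces the robot; clip and fence are at the far end. Fitting both poses from the corners.

```bash
cat > h.py <<'E'
import numpy as np
from cell import sensors,vision,env
from scipy.optimize import least_squares
from scipy.spatial.transform import Rotation as Ro
def cams(): return {n:vision.read_camera(n) for n in("top","scene")}
def proj(c,X):
    q=np.asarray(X)@np.array(c["R"]).T+np.array(c["t"]); return np.c_[c["fx"]*q[:,0]/q[:,2]+c["cx"],c["fy"]*q[:,1]/q[:,2]+c["cy"]]
def place(p,X):
    X=np.array(X,float);c,s=np.cos(p[2]),np.sin(p[2]);return np.c_[p[0]+c*X[:,0]-s*X[:,1],p[1]+s*X[:,0]+c*X[:,1],X[:,2]]
def px(d,o,k,off=0): d=np.array(d,float)-[off,0]; return (d+.5)/k-.5+np.array(o)
E
cat > fit.py <<'E'
from h import *
C=cams(); a=.055;b=.022
gm=[[-a,-b,.008],[-a,b,.008],[a,b,.005],[a,-b,.005]]
bar=[[-.014,-.02,.038],[-.014,.02,.038],[.002,.02,.038],[.002,-.02,.038]]
# world: +y = image left in top; gauge x toward robot => gauge +y = world -y = image right
gt=px([[60,122],[183,62],[335,352],[217,417],[128,220],[248,155],[268,190],[150,265]],(345,210),6)
# scene image: right = +y
gs=px([[740,345],[608,410],[453,132],[585,70],[662,190],[540,245],[522,210],[640,155]],(211,224),6,396)
def rg(p):
    X=place(p,gm+bar); return np.r_[(proj(C["top"],X)-gt).ravel(),(proj(C["scene"],X)-gs).ravel()]
r=least_squares(rg,[.55,-.2,np.pi+.3],loss="soft_l1");print("gauge",r.x[:2],np.degrees(r.x[2]));print(rg(r.x).reshape(-1,2).round(1).tolist())
st=px([[58,88],[297,68],[320,492],[72,515],[88,402],[262,388],[268,485],[95,498]],(197,216),5)
ss=px([[760,482],[505,518],[428,130],[665,100],[657,140],[480,160],[470,82],[640,65]],(356,174),5,390)
def rs(p):
    h,w,L=p[3:6]
    X=place(p,[[-.085,-.048,h],[-.085,.048,h],[.085,.048,h],[.085,-.048,h],[.045,-w,.043],[.045,w,.043],[.045+L,w,.043],[.045+L,-w,.043]])
    return np.r_[(proj(C["top"],X)-st).ravel(),(proj(C["scene"],X)-ss).ravel()]
q=least_squares(rs,[.6,.1,np.pi,.015,.033,.035],loss="soft_l1");print("stand",q.x,np.degrees(q.x[2]));print(rs(q.x).reshape(-1,2).round(1).tolist())
E
python3 fit.py
```

```text
gauge [ 0.56567773 -0.13983169] 196.8444939829515
[[-0.8, 0.5], [-2.0, 0.8], [-0.8, 0.9], [-0.7, 0.2], [0.2, -1.4], [-1.6, 0.2], [-0.9, 1.6], [0.5, -1.6], [-0.5, -0.4], [-0.6, -0.3], [0.1, 0.5], [-0.6, 0.9], [-0.3, 0.5], [-0.3, 1.1], [-1.1, 0.0], [-0.6, -0.5]]
stand [0.56904913 0.14665187 3.0478218  0.0110227  0.03281843 0.03597587] 174.62732611587484
[[-0.9, -0.3], [-0.7, -0.2], [-0.3, 0.8], [-0.7, 0.5], [-0.6, 0.2], [-0.2, 0.0], [-0.4, 0.1], [-1.2, 0.5], [-0.1, 0.4], [-1.5, -0.6], [-1.8, -0.0], [-0.8, 0.7], [-0.4, 0.8], [0.4, 0.6], [-0.9, 0.7], [-0.9, 0.4]]
```

Residuals ≈1–2 px (within the 2 mm calibration), and the sizes match. Gauge is at (0.566, −0.140), yaw 196.8°; stand is at (0.569, 0.147), yaw 174.6°, 22° apart. Next: move above the bar.

```bash
cat >> h.py <<'E'
def Rt(gyaw,tilt):  # tool rotation when holding gauge with yaw (deg), tongue-down tilt (deg)
    Rg=(Ro.from_euler("z",gyaw,degrees=True)*Ro.from_euler("y",tilt,degrees=True)).as_matrix()
    return Ro.from_matrix(Rg@np.array([[0,-1,0],[-1,0,0],[0,0,-1.]]))
def cur():
    o=sensors.get_obs(); return o,np.array(o["tool_pos"]),Ro.from_euler("xyz",o["tool_rot"],degrees=True)
def delta(p,R):
    o,p0,R0=cur(); d=R0.inv().apply(np.array(p)-p0)*1000; r=(R0.inv()*R).as_rotvec()
    print("shift",d.round(1),"rot",r.round(4)); return d,r
E
python3 -c "
from h import *
delta([.5714,-.1381,.13],Rt(196.84,0))"
```

```text
shift [ 477.5 -306.6  100.2] rot [-9.0000e-04 -7.0000e-04 -1.4789e+00]
```

Call:
drive_tool([
  {"x": 477.5, "y": -306.6, "z": 50, "rz": -1.479, "fingers": -1},
  {"x": 477.5, "y": -306.6, "z": 50, "rz": -1.479, "fingers": -1},
  {"x": 477.5, "y": -306.6, "z": 50, "rz": -1.479, "fingers": -1},
  {"x": 477.5, "y": -306.6, "z": 50, "rz": -1.479, "fingers": -1},
  {"x": 477.5, "y": -306.6, "z": 50, "rz": -1.479, "fingers": -1},
  {"x": 477.5, "y": -306.6, "z": 50, "rz": -1.479, "fingers": -1},
  {"x": 477.5, "y": -306.6, "z": 100, "rz": -1.479, "fingers": -1},
  {"x": 477.5, "y": -306.6, "z": 100, "rz": -1.479, "fingers": -1},
  {"x": 477.5, "y": -306.6, "z": 100, "rz": -1.479, "fingers": -1},
  {"x": 477.5, "y": -306.6, "z": 100, "rz": -1.479, "fingers": -1},
  {"x": 477.5, "y": -306.6, "z": 100, "rz": -1.479, "fingers": -1},
  {"x": 477.5, "y": -306.6, "z": 100, "rz": -1.479, "fingers": -1},
])

```text
invalid input at $.moves[0]: expected keys x, y, z, rx, ry, rz, fingers
```

Run:
```python
from h import *
import cv2
o,p,R=cur();print(p,o["tool_rot"],o["force"],o["time_s"])
c=vision.read_camera("wrist");cv2.imwrite("pics/w1.png",c["image"][:,:,::-1])
# predicted outline & bar
a=.055;b=.022;P=[.5657,-.1398,np.radians(196.84)]
print(proj(c,place(P,[[-a,-b,.008],[-a,b,.008],[a,b,.005],[a,-b,.005],[-.014,-.02,.038],[-.014,.02,.038],[.002,.02,.038],[.002,-.02,.038]])).round(0).tolist())
print(c["fx"])
```

```text
[ 0.24444525 -0.60197325  0.22993077] [-1.79940198e+02  4.65845360e-03  2.21060733e+01] [ 0.6816801   0.93938372 -0.07229354] 0.2
[[-185.0, -601.0], [-115.0, -591.0], [-72.0, -345.0], [-133.0, -352.0], [-228.0, -588.0], [-159.0, -578.0], [-151.0, -536.0], [-219.0, -545.0]]
356.7216023913887
```

View pics/w1.png

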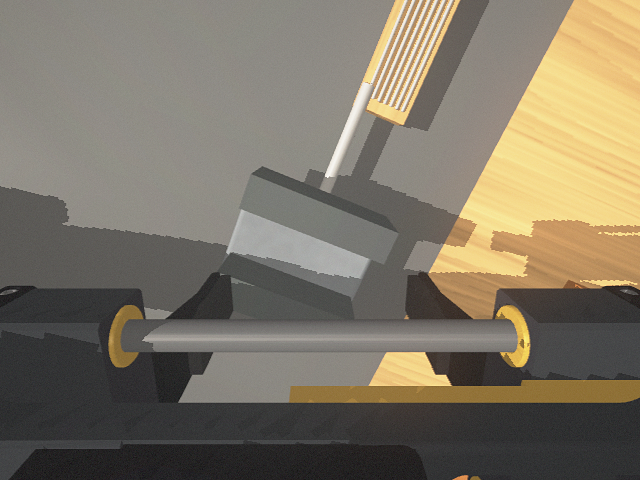

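The move was refused because every key is required; that wrist picture only shows the start spot. Resending.

Call:
drive_tool([
  {"x": 477.5, "y": -306.6, "z": 50, "rx": 0, "ry": 0, "rz": -1.479, "fingers": -1},
  {"x": 477.5, "y": -306.6, "z": 50, "rx": 0, "ry": 0, "rz": -1.479, "fingers": -1},
  {"x": 477.5, "y": -306.6, "z": 50, "rx": 0, "ry": 0, "rz": -1.479, "fingers": -1},
  {"x": 477.5, "y": -306.6, "z": 50, "rx": 0, "ry": 0, "rz": -1.479, "fingers": -1},
  {"x": 477.5, "y": -306.6, "z": 50, "rx": 0, "ry": 0, "rz": -1.479, "fingers": -1},
  {"x": 477.5, "y": -306.6, "z": 50, "rx": 0, "ry": 0, "rz": -1.479, "fingers": -1},
  {"x": 477.5, "y": -306.6, "z": 100, "rx": 0, "ry": 0, "rz": -1.479, "fingers": -1},
  {"x": 477.5, "y": -306.6, "z": 100, "rx": 0, "ry": 0, "rz": -1.479, "fingers": -1},
  {"x": 477.5, "y": -306.6, "z": 100, "rx": 0, "ry": 0, "rz": -1.479, "fingers": -1},
  {"x": 477.5, "y": -306.6, "z": 100, "rx": 0, "ry": 0, "rz": -1.479, "fingers": -1},
  {"x": 477.5, "y": -306.6, "z": 100, "rx": 0, "ry": 0, "rz": -1.479, "fingers": -1},
  {"x": 477.5, "y": -306.6, "z": 100, "rx": 0, "ry": 0, "rz": -1.479, "fingers": -1},
])

```text
time_s: 1.75
tool_pos: [0.571, -0.1411, 0.131]
tool_rot: [-180.0, 0.1, 106.7]
force: [0.8, -0.7, -0.1]
grip_width: 0.087
grasp_force: 0.0
```

Run:
```python
from h import *
import cv2
o,p,R=cur();print(p,o["tool_rot"],o["force"],o["time_s"])
c=vision.read_camera("wrist");cv2.imwrite("pics/w2.png",c["image"][:,:,::-1])
a=.055;b=.022;P=[.5657,-.1398,np.radians(196.84)]
print(proj(c,place(P,[[-a,-b,.008],[-a,b,.008],[a,b,.005],[a,-b,.005],[-.014,-.02,.038],[-.014,.02,.038],[.002,.02,.038],[.002,-.02,.038]])).round(0).tolist())
```

```text
[ 0.57102646 -0.14113434  0.13098491] [-1.79969079e+02  9.42522757e-02  1.06669029e+02] [ 0.83105793 -0.67652301 -0.05083317] 1.75
[[384.0, 199.0], [381.0, 252.0], [248.0, 251.0], [244.0, 198.0], [333.0, 210.0], [333.0, 263.0], [311.0, 263.0], [310.0, 210.0]]
```

View pics/w2.png

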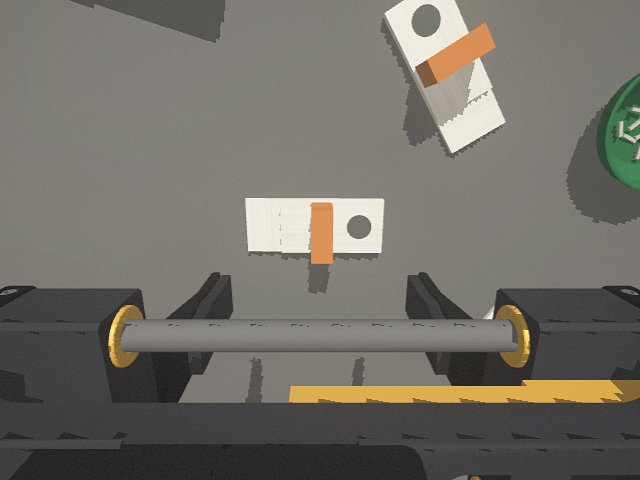

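The wrist view matches the predicted gauge corners within 2 px ((384,199),(381,253),(249,253),(246,198)); bar at (311–333, 203–263). Descending.

```bash
python3 -c "
from h import *
delta([.5714,-.1381,.020],Rt(196.84,0))"
```

```text
shift [  3.2   1.4 111.1] rot [-0.0003  0.0017 -0.0036]
```

Call:
drive_tool([
  {"x": 3, "y": 1.4, "z": 40, "rx": 0, "ry": 0, "rz": -0.003, "fingers": -1},
  {"x": 3, "y": 1.4, "z": 80, "rx": 0, "ry": 0, "rz": -0.003, "fingers": -1},
  {"x": 3, "y": 1.4, "z": 100, "rx": 0, "ry": 0, "rz": -0.003, "fingers": -1},
  {"x": 3, "y": 1.4, "z": 110.5, "rx": 0, "ry": 0, "rz": -0.003, "fingers": -1},
  {"x": 3, "y": 1.4, "z": 110.5, "rx": 0, "ry": 0, "rz": -0.003, "fingers": -1},
  {"x": 3, "y": 1.4, "z": 110.5, "rx": 0, "ry": 0, "rz": -0.003, "fingers": 1},
  {"x": 3, "y": 1.4, "z": 110.5, "rx": 0, "ry": 0, "rz": -0.003, "fingers": 1},
  {"x": 3, "y": 1.4, "z": 110.5, "rx": 0, "ry": 0, "rz": -0.003, "fingers": 1},
  {"x": 3, "y": 1.4, "z": 110.5, "rx": 0, "ry": 0, "rz": -0.003, "fingers": 1},
  {"x": 3, "y": 1.4, "z": 110.5, "rx": 0, "ry": 0, "rz": -0.003, "fingers": 1},
  {"x": 3, "y": 1.4, "z": 110.5, "rx": 0, "ry": 0, "rz": -0.003, "fingers": 1},
  {"x": 3, "y": 1.4, "z": 110.5, "rx": 0, "ry": 0, "rz": -0.003, "fingers": 1},
], force=40)

```text
time_s: 3.3
tool_pos: [0.572, -0.1352, 0.02]
tool_rot: [-180.0, 0.0, 107.0]
force: [0.2, -0.4, 0.2]
grip_width: 0.0251
grasp_force: 0.0
```

```bash
python3 -c "
from h import *
o,p,R=cur();print(p,o['tool_rot'],o['force'],o['grip_width'],o['grasp_force'])"
```

```text
[ 0.57203945 -0.13523775  0.01999987] [-1.79993946e+02  1.10875143e-03  1.07016743e+02] [ 0.17586136 -0.37684165  0.19716155] 0.025135720005052445 0.0
```

Call:
drive_tool([
  {"x": -3, "y": 0, "z": 0, "rx": 0, "ry": 0, "rz": 0.003, "fingers": 1},
  {"x": -3, "y": 0, "z": 0, "rx": 0, "ry": 0, "rz": 0.003, "fingers": 1},
  {"x": -3, "y": 0, "z": 0, "rx": 0, "ry": 0, "rz": 0.003, "fingers": 1},
  {"x": -3, "y": 0, "z": 0, "rx": 0, "ry": 0, "rz": 0.003, "fingers": 1},
  {"x": -3, "y": 0, "z": 0, "rx": 0, "ry": 0, "rz": 0.003, "fingers": 1},
], force=40)

```text
time_s: 3.92
tool_pos: [0.5729, -0.1383, 0.02]
tool_rot: [-180.0, 0.0, 106.8]
force: [-0.3, -0.4, -1.5]
grip_width: 0.0158
grasp_force: 40.0
```

```bash
python3 -c "
from h import *
o,p,R=cur();print(p,o['tool_rot'],o['force'],o['grip_width'],o['grasp_force'])"
```

```text
[ 0.57291047 -0.13825985  0.01999005] [-1.79993942e+02  1.00964879e-02  1.06838987e+02] [-0.31352812 -0.35672795 -1.53121484] 0.015784603754035904 39.99937112443149
```

```bash
cat >> h.py <<'E'
S=[.56905,.14665,174.63]   # stand pose
YO=0.0                      # gauge y at TCP (m)
XO=-.006; ZO=.020
def Rg(t,yaw=None): return Ro.from_euler("z",S[2] if yaw is None else yaw,degrees=True)*Ro.from_euler("y",t,degrees=True)
def goal(d,h,t,ys=0,go=True):  # tip d mm in from the lip edge, h mm above the bed, tilt t deg
    w=np.array([S[0],S[1],0])+Ro.from_euler("z",S[2],degrees=True).apply([.045+d/1e3,ys/1e3,.030+h/1e3])
    p=w+Rg(t).apply([XO-.055,YO,ZO]); print("TCP goal",p.round(4)); return delta(p,Rt(S[2],t))
def state():
    o,p,R=cur(); G=(R.as_matrix()@np.array([[0,-1,0],[-1,0,0],[0,0,-1.]])) # gauge axes
    tip=p+G@np.array([.055-XO,-YO,-ZO]); s=Ro.from_euler("z",-S[2],degrees=True)
    q=s.apply(tip-[S[0],S[1],.030])*1e3; q[0]-=45
    t=np.degrees(np.arctan2(-G[2,0],G[0,0]*np.cos(np.radians(S[2]))+G[1,0]*np.sin(np.radians(S[2]))))
    print("t",o["time_s"],"tip d,y,h",q.round(2),"tilt",round(t,2),"F stand",s.apply(o["force"]).round(2),"T",s.apply(o["wrist_torque"]).round(3),"grip",round(o["grip_width"],4))
E
python3 -c "
from h import *
state();goal(-12,45,12)"
```

```text
t 3.925 tip d,y,h [-19.03 306.36 -30.  ] tilt -0.01 F stand [ 0.28  0.38 -1.53] T [ 0.084  0.168 -0.006] grip 0.0158
TCP goal [0.5915 0.1445 0.1072]
shift [265.3  99.7 -87.3] rot [-0.2069 -0.0404  0.3862]
```

Call:
drive_tool([
  {"x": 0, "y": 0, "z": -15, "rx": 0, "ry": 0, "rz": 0, "fingers": 1},
  {"x": 0, "y": 0, "z": -50, "rx": 0, "ry": 0, "rz": 0, "fingers": 1},
  {"x": 0, "y": 0, "z": -100, "rx": 0, "ry": 0, "rz": 0, "fingers": 1},
  {"x": 0, "y": 0, "z": -100, "rx": 0, "ry": 0, "rz": 0, "fingers": 1},
  {"x": 0, "y": 0, "z": -100, "rx": 0, "ry": 0, "rz": 0, "fingers": 1},
  {"x": 0, "y": 0, "z": -100, "rx": 0, "ry": 0, "rz": 0, "fingers": 1},
])

```text
time_s: 4.68
tool_pos: [0.5718, -0.1379, 0.1186]
tool_rot: [-179.9, -0.1, 106.9]
force: [0.0, 0.2, -1.0]
grip_width: 0.0154
grasp_force: 40.0
```

```bash
python3 -c "
from h import *
state();goal(-12,45,12)"
```

```text
t 4.675 tip d,y,h [-17.8  306.07  68.76] tilt -0.15 F stand [ 0.02 -0.23 -0.99] T [-0.013  0.089 -0.01 ] grip 0.0154
TCP goal [0.5915 0.1445 0.1072]
shift [264.5 100.8  11.5] rot [-0.2095 -0.0416  0.3864]
```

Call:
drive_tool([
  {"x": 60, "y": 23, "z": -10, "rx": -0.05, "ry": -0.01, "rz": 0.09, "fingers": 1},
  {"x": 120, "y": 46, "z": -10, "rx": -0.1, "ry": -0.02, "rz": 0.18, "fingers": 1},
  {"x": 175, "y": 67, "z": -10, "rx": -0.15, "ry": -0.03, "rz": 0.27, "fingers": 1},
  {"x": 225, "y": 85, "z": 0, "rx": -0.2, "ry": -0.041, "rz": 0.36, "fingers": 1},
  {"x": 255, "y": 97, "z": 8, "rx": -0.2095, "ry": -0.0416, "rz": 0.386, "fingers": 1},
  {"x": 264.5, "y": 100.8, "z": 11.5, "rx": -0.2095, "ry": -0.0416, "rz": 0.3864, "fingers": 1},
  {"x": 264.5, "y": 100.8, "z": 11.5, "rx": -0.2095, "ry": -0.0416, "rz": 0.3864, "fingers": 1},
  {"x": 264.5, "y": 100.8, "z": 11.5, "rx": -0.2095, "ry": -0.0416, "rz": 0.3864, "fingers": 1},
  {"x": 264.5, "y": 100.8, "z": 11.5, "rx": -0.2095, "ry": -0.0416, "rz": 0.3864, "fingers": 1},
  {"x": 264.5, "y": 100.8, "z": 11.5, "rx": -0.2095, "ry": -0.0416, "rz": 0.3864, "fingers": 1},
])

```text
time_s: 5.92
tool_pos: [0.5931, 0.1431, 0.1087]
tool_rot: [167.8, 0.0, 84.5]
force: [0.6, -0.2, -1.2]
grip_width: 0.0158
grasp_force: 40.0
```

Run:
```python
from h import *
import cv2
state();goal(-5,3,12.5)
o,p,R=cur();G=R.as_matrix()@np.array([[0,-1,0],[-1,0,0],[0,0,-1.]])
np.savez("pose.npz",p=p,G=G)
c=vision.read_camera("wrist");w=c["image"][:,:,::-1]
a=.055;b=.022
g=lambda X:(np.array(X)-[XO,YO,ZO])@G.T+p
Sr=[S[0],S[1],np.radians(S[2])]
print("gauge corners",proj(c,g([[-a,-b,.008],[-a,b,.008],[a,b,.005],[a,-b,.005]])).round(0).tolist())
print("lip",proj(c,place(Sr,[[.045,-.0328,.043],[.045,.0328,.043],[.081,.0328,.043],[.081,-.0328,.043]])).round(0).tolist())
print("noses, base corners",proj(c,place(Sr,[[-.042,-.02,.0395],[-.042,.02,.0395],[-.085,-.048,.011],[-.085,.048,.011],[.085,.048,.011],[.085,-.048,.011]])).round(0).tolist())
t=vision.read_camera("top")["image"][:,:,::-1]
cv2.imwrite("pics/t3.png",t); cv2.imwrite("pics/w3.png",w)
```

```text
t 5.925 tip d,y,h [-13.88   1.23  46.32] tilt 12.18 F stand [-0.57  0.14 -1.2 ] T [-0.037 -0.259  0.038] grip 0.0158
TCP goal [0.5842 0.1452 0.0657]
shift [  1.3 -17.9  40.1] rot [-0.0056  0.0012 -0.0017]
gauge corners [[421.0, 248.0], [414.0, 328.0], [206.0, 325.0], [197.0, 246.0]]
lip [[179.0, 207.0], [191.0, 309.0], [129.0, 315.0], [111.0, 210.0]]
noses, base corners [[324.0, 219.0], [324.0, 276.0], [373.0, 169.0], [368.0, 290.0], [140.0, 313.0], [117.0, 176.0]]
```

View pics/w3.png

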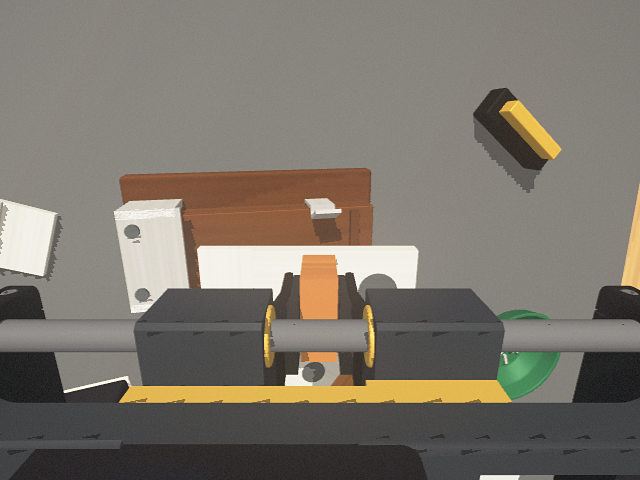

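The wrist view shows the gauge where predicted, but the lip sits about 4 px higher than predicted (top corner ≈(183,201)). Enlarging the lip and clip regions to settle the lateral offset.

Run:
```python
import cv2,numpy as np
w=cv2.imread("pics/w3.png")
k=4.4
f=lambda x,y:cv2.resize(w[y:y+130,x:x+90],(396,572),interpolation=cv2.INTER_CUBIC)
cv2.imwrite("pics/w3c.png",np.hstack([f(105,190),f(295,160)]))
```

```text
(no output)
```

View pics/w3c.png

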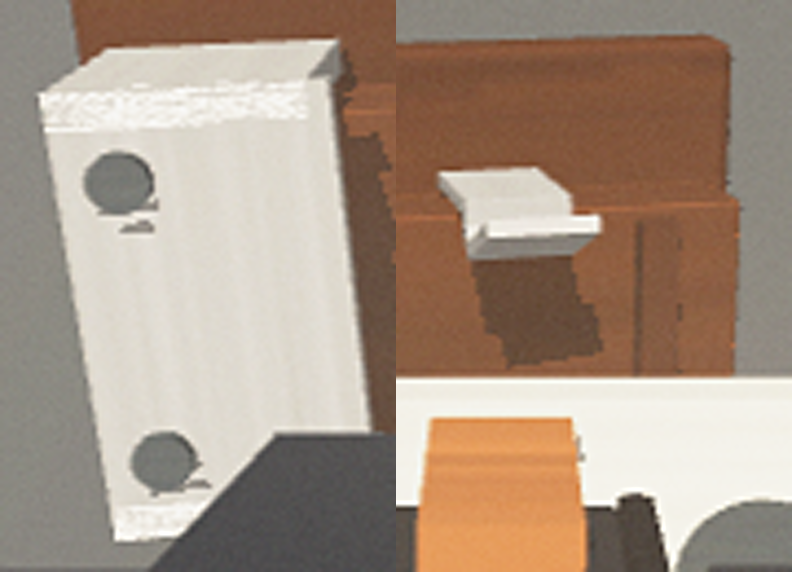

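The crop puts the lip top-face corners at (114,212),(180,208),(131,313), within ~1 mm of prediction; the gauge's −y edge at row 246 means it sits ≈0.7 mm toward −y. Stand pose confirmed, so I'll aim y = +0.7 and descend.

```bash
python3 -c "
from h import *
state();goal(-4,10,12.5,.7)"
```

```text
t 6.025 tip d,y,h [-13.67   0.69  46.28] tilt 12.18 F stand [-0.29  0.65 -1.53] T [ 0.    -0.233 -0.018] grip 0.0159
TCP goal [0.5831 0.1446 0.0727]
shift [  0.  -17.2  33.1] rot [-0.0056  0.0008 -0.0008]
```

Call:
drive_tool([
  {"x": 0, "y": -10, "z": 8, "rx": -0.0056, "ry": 0, "rz": 0, "fingers": 1},
  {"x": 0, "y": -14, "z": 18, "rx": -0.0056, "ry": 0, "rz": 0, "fingers": 1},
  {"x": 0, "y": -17.2, "z": 27, "rx": -0.0056, "ry": 0, "rz": 0, "fingers": 1},
  {"x": 0, "y": -17.2, "z": 33, "rx": -0.0056, "ry": 0, "rz": 0, "fingers": 1},
  {"x": 0, "y": -17.2, "z": 33, "rx": -0.0056, "ry": 0, "rz": 0, "fingers": 1},
  {"x": 0, "y": -17.2, "z": 33, "rx": -0.0056, "ry": 0, "rz": 0, "fingers": 1},
  {"x": 0, "y": -17.2, "z": 33, "rx": -0.0056, "ry": 0, "rz": 0, "fingers": 1},
])

```text
time_s: 6.9
tool_pos: [0.5833, 0.1453, 0.0731]
tool_rot: [167.5, 0.0, 84.6]
force: [-0.3, 0.6, -1.6]
grip_width: 0.0159
grasp_force: 40.0
```

```bash
python3 -c "
from h import *
state();goal(-3,1.5,12.5,.7)"
```

```text
t 6.9 tip d,y,h [-4.12  0.   10.3 ] tilt 12.52 F stand [ 0.38 -0.59 -1.64] T [-0.028 -0.216  0.001] grip 0.0159
TCP goal [0.5822 0.1447 0.0642]
shift [-0.7 -3.   8.4] rot [ 0.0004  0.0003 -0.0001]
```

Call:
drive_tool([
  {"x": -0.5, "y": -1, "z": 3, "rx": 0, "ry": 0, "rz": 0, "fingers": 1},
  {"x": -0.5, "y": -2, "z": 5.5, "rx": 0, "ry": 0, "rz": 0, "fingers": 1},
  {"x": -0.5, "y": -3, "z": 8.4, "rx": 0, "ry": 0, "rz": 0, "fingers": 1},
  {"x": -0.5, "y": -3, "z": 8.4, "rx": 0, "ry": 0, "rz": 0, "fingers": 1},
  {"x": -0.5, "y": -3, "z": 8.4, "rx": 0, "ry": 0, "rz": 0, "fingers": 1},
  {"x": -0.5, "y": -3, "z": 8.4, "rx": 0, "ry": 0, "rz": 0, "fingers": 1},
])

```text
time_s: 7.65
tool_pos: [0.5818, 0.1448, 0.0638]
tool_rot: [167.5, 0.0, 84.6]
force: [0.1, 0.7, -1.6]
grip_width: 0.0157
grasp_force: 40.0
```

```bash
python3 -c "
from h import *
import cv2
state();goal(2,1,12,.7);goal(4,.8,11.5,.7)
t=vision.read_camera('scene')['image'][:,:,::-1]
cv2.imwrite('pics/s4.png',t)"
```

```text
t 7.65 tip d,y,h [-2.61  0.61  1.12] tilt 12.48 F stand [-0.   -0.66 -1.58] T [-0.075 -0.289  0.007] grip 0.0157
TCP goal [0.5775 0.1452 0.0632]
shift [-0.1 -4.4 -0.4] rot [0.0084 0.0005 0.    ]
TCP goal [0.5757 0.1453 0.0626]
shift [-0.1 -6.2 -0.1] rot [ 0.0172  0.0005 -0.    ]
```

Call:
drive_tool([
  {"x": 0, "y": -1.5, "z": -0.1, "rx": 0.004, "ry": 0, "rz": 0, "fingers": 1},
  {"x": 0, "y": -3, "z": -0.2, "rx": 0.008, "ry": 0, "rz": 0, "fingers": 1},
  {"x": 0, "y": -4, "z": -0.3, "rx": 0.01, "ry": 0, "rz": 0, "fingers": 1},
  {"x": 0, "y": -5, "z": -0.3, "rx": 0.0125, "ry": 0, "rz": 0, "fingers": 1},
  {"x": 0, "y": -5, "z": -0.3, "rx": 0.0125, "ry": 0, "rz": 0, "fingers": 1},
  {"x": 0, "y": -5, "z": -0.3, "rx": 0.0125, "ry": 0, "rz": 0, "fingers": 1},
])

```text
time_s: 8.45
tool_pos: [0.5768, 0.1452, 0.063]
tool_rot: [168.2, 0.0, 84.6]
force: [-0.4, -0.1, -1.8]
grip_width: 0.0157
grasp_force: 40.0
```

```bash
python3 -c "
from h import *
state();goal(8,.7,11.2,.7)"
```

```text
t 8.45 tip d,y,h [2.75 0.67 0.97] tilt 11.76 F stand [ 0.42  0.17 -1.83] T [-0.097 -0.181  0.053] grip 0.0157
TCP goal [0.5719 0.1457 0.0622]
shift [-0.  -5.  -0.2] rot [ 0.0098  0.0005 -0.0001]
```

Call:
drive_tool([
  {"x": 0, "y": -0.5, "z": -0.1, "rx": 0, "ry": 0, "rz": 0, "fingers": 1},
  {"x": 0, "y": -1, "z": -0.2, "rx": 0, "ry": 0, "rz": 0, "fingers": 1},
  {"x": 0, "y": -1, "z": -0.2, "rx": 0, "ry": 0, "rz": 0, "fingers": 1},
  {"x": 0, "y": -1, "z": -0.2, "rx": 0, "ry": 0, "rz": 0, "fingers": 1},
])

```text
time_s: 8.95
tool_pos: [0.5758, 0.1453, 0.063]
tool_rot: [168.2, 0.0, 84.6]
force: [-0.3, 0.3, -1.7]
grip_width: 0.0161
grasp_force: 40.0
```

Call:
drive_tool([
  {"x": 0, "y": -0.5, "z": -0.1, "rx": 0, "ry": 0, "rz": 0, "fingers": 1},
  {"x": 0, "y": -0.9, "z": -0.17, "rx": 0, "ry": 0, "rz": 0, "fingers": 1},
  {"x": 0, "y": -0.9, "z": -0.17, "rx": 0, "ry": 0, "rz": 0, "fingers": 1},
  {"x": 0, "y": -0.9, "z": -0.17, "rx": 0, "ry": 0, "rz": 0, "fingers": 1},
])

```text
time_s: 9.45
tool_pos: [0.5749, 0.1454, 0.0629]
tool_rot: [168.2, 0.0, 84.6]
force: [-0.5, 0.4, -0.8]
grip_width: 0.0157
grasp_force: 40.0
```

```bash
python3 -c "
from h import *
state();goal(8,.7,11.2,.7)"
```

```text
t 9.45 tip d,y,h [4.72 0.74 0.92] tilt 11.76 F stand [ 0.57 -0.36 -0.77] T [-0.03  -0.213  0.012] grip 0.0157
TCP goal [0.5719 0.1457 0.0622]
shift [ 0.  -3.1  0.1] rot [ 0.0098  0.0006 -0.0001]
```

Call:
drive_tool([
  {"x": 0, "y": -0.4, "z": -0.05, "rx": 0.001, "ry": 0, "rz": 0, "fingers": 1},
  {"x": 0, "y": -0.8, "z": -0.1, "rx": 0.001, "ry": 0, "rz": 0, "fingers": 1},
  {"x": 0, "y": -0.8, "z": -0.1, "rx": 0.001, "ry": 0, "rz": 0, "fingers": 1},
])

```text
time_s: 9.82
tool_pos: [0.5741, 0.1455, 0.0629]
tool_rot: [168.3, 0.0, 84.6]
force: [0.8, 0.0, -1.0]
grip_width: 0.0156
grasp_force: 40.0
```

Call:
drive_tool([
  {"x": 0, "y": -0.4, "z": -0.05, "rx": 0.001, "ry": 0, "rz": 0, "fingers": 1},
  {"x": 0, "y": -0.8, "z": -0.1, "rx": 0.001, "ry": 0, "rz": 0, "fingers": 1},
  {"x": 0, "y": -0.8, "z": -0.1, "rx": 0.001, "ry": 0, "rz": 0, "fingers": 1},
])

```text
time_s: 10.2
tool_pos: [0.5733, 0.1455, 0.0628]
tool_rot: [168.4, 0.0, 84.6]
force: [-0.3, 0.1, -0.9]
grip_width: 0.0157
grasp_force: 40.0
```

Call:
drive_tool([
  {"x": 0, "y": -0.4, "z": -0.05, "rx": 0.001, "ry": 0, "rz": 0, "fingers": 1},
  {"x": 0, "y": -0.8, "z": -0.1, "rx": 0.001, "ry": 0, "rz": 0, "fingers": 1},
  {"x": 0, "y": -0.8, "z": -0.1, "rx": 0.001, "ry": 0, "rz": 0, "fingers": 1},
])

```text
time_s: 10.58
tool_pos: [0.5725, 0.1456, 0.0627]
tool_rot: [168.4, 0.0, 84.6]
force: [0.8, -0.5, -0.9]
grip_width: 0.0159
grasp_force: 40.0
```

Call:
drive_tool([
  {"x": 0, "y": -0.4, "z": -0.05, "rx": 0.001, "ry": 0, "rz": 0, "fingers": 1},
  {"x": 0, "y": -0.8, "z": -0.1, "rx": 0.001, "ry": 0, "rz": 0, "fingers": 1},
  {"x": 0, "y": -0.8, "z": -0.1, "rx": 0.001, "ry": 0, "rz": 0, "fingers": 1},
])

```text
time_s: 10.95
tool_pos: [0.5717, 0.1457, 0.0627]
tool_rot: [168.5, 0.0, 84.6]
force: [-0.3, -0.1, -1.2]
grip_width: 0.0156
grasp_force: 40.0
```

```bash
python3 -c "
from h import *
state()"
```

```text
t 10.95 tip d,y,h [8.06 0.72 0.9 ] tilt 11.53 F stand [ 0.26  0.17 -1.16] T [-0.017 -0.216 -0.015] grip 0.0156
```

Call:
drive_tool([
  {"x": 0, "y": -0.4, "z": -0.03, "rx": 0.001, "ry": 0, "rz": 0, "fingers": 1},
  {"x": 0, "y": -0.8, "z": -0.06, "rx": 0.001, "ry": 0, "rz": 0, "fingers": 1},
  {"x": 0, "y": -0.8, "z": -0.06, "rx": 0.001, "ry": 0, "rz": 0, "fingers": 1},
])

```text
time_s: 11.32
tool_pos: [0.5709, 0.1458, 0.0626]
tool_rot: [168.5, 0.0, 84.6]
force: [-0.6, -0.1, -1.1]
grip_width: 0.0156
grasp_force: 40.0
```

Call:
drive_tool([
  {"x": 0, "y": -0.4, "z": -0.03, "rx": 0.001, "ry": 0, "rz": 0, "fingers": 1},
  {"x": 0, "y": -0.8, "z": -0.06, "rx": 0.001, "ry": 0, "rz": 0, "fingers": 1},
  {"x": 0, "y": -0.8, "z": -0.06, "rx": 0.001, "ry": 0, "rz": 0, "fingers": 1},
])

```text
time_s: 11.7
tool_pos: [0.5701, 0.1459, 0.0625]
tool_rot: [168.6, 0.0, 84.6]
force: [0.3, 0.5, -1.7]
grip_width: 0.016
grasp_force: 40.0
```

Call:
drive_tool([
  {"x": 0, "y": -0.4, "z": -0.03, "rx": 0.001, "ry": 0, "rz": 0, "fingers": 1},
  {"x": 0, "y": -0.8, "z": -0.06, "rx": 0.001, "ry": 0, "rz": 0, "fingers": 1},
  {"x": 0, "y": -0.8, "z": -0.06, "rx": 0.001, "ry": 0, "rz": 0, "fingers": 1},
])

```text
time_s: 12.08
tool_pos: [0.5693, 0.1459, 0.0624]
tool_rot: [168.6, 0.0, 84.6]
force: [-0.7, 0.3, -1.4]
grip_width: 0.0153
grasp_force: 40.0
```

Call:
drive_tool([
  {"x": 0, "y": -0.4, "z": -0.03, "rx": 0.001, "ry": 0, "rz": 0, "fingers": 1},
  {"x": 0, "y": -0.8, "z": -0.06, "rx": 0.001, "ry": 0, "rz": 0, "fingers": 1},
  {"x": 0, "y": -0.8, "z": -0.06, "rx": 0.001, "ry": 0, "rz": 0, "fingers": 1},
])

```text
time_s: 12.45
tool_pos: [0.5685, 0.146, 0.0623]
tool_rot: [168.7, 0.0, 84.6]
force: [0.3, -0.3, -2.4]
grip_width: 0.0156
grasp_force: 40.0
```

Call:
drive_tool([
  {"x": 0, "y": -0.4, "z": -0.03, "rx": 0.001, "ry": 0, "rz": 0, "fingers": 1},
  {"x": 0, "y": -0.8, "z": -0.06, "rx": 0.001, "ry": 0, "rz": 0, "fingers": 1},
  {"x": 0, "y": -0.8, "z": -0.06, "rx": 0.001, "ry": 0, "rz": 0, "fingers": 1},
])

```text
time_s: 12.82
tool_pos: [0.5677, 0.1461, 0.0622]
tool_rot: [168.8, 0.0, 84.6]
force: [1.0, 0.2, -0.9]
grip_width: 0.0157
grasp_force: 40.0
```

```bash
python3 -c "
from h import *
state()"
```

```text
t 12.825 tip d,y,h [12.19  0.7   0.71] tilt 11.25 F stand [-0.95 -0.24 -0.9 ] T [-0.007 -0.197 -0.033] grip 0.0157
```

Call:
drive_tool([
  {"x": 0, "y": -0.2, "z": -0.02, "rx": 0, "ry": 0, "rz": 0, "fingers": 1},
  {"x": 0, "y": -0.4, "z": -0.04, "rx": 0.0005, "ry": 0, "rz": 0, "fingers": 1},
  {"x": 0, "y": -0.4, "z": -0.04, "rx": 0.0005, "ry": 0, "rz": 0, "fingers": 1},
])

```text
time_s: 13.2
tool_pos: [0.5674, 0.1461, 0.0622]
tool_rot: [168.8, 0.0, 84.6]
force: [0.3, -0.4, -1.4]
grip_width: 0.0159
grasp_force: 40.0
```

Call:
drive_tool([
  {"x": 0, "y": -0.4, "z": -0.03, "rx": 0.001, "ry": 0, "rz": 0, "fingers": 1},
  {"x": 0, "y": -0.7, "z": -0.06, "rx": 0.001, "ry": 0, "rz": 0, "fingers": 1},
  {"x": 0, "y": -0.7, "z": -0.06, "rx": 0.001, "ry": 0, "rz": 0, "fingers": 1},
])

```text
time_s: 13.58
tool_pos: [0.5669, 0.1462, 0.0622]
tool_rot: [168.8, 0.0, 84.6]
force: [0.1, -0.4, -2.6]
grip_width: 0.0157
grasp_force: 40.0
```

```bash
python3 -c "
from h import *
state()
import time
vision.read_camera('top');state();vision.read_camera('top');state();vision.read_camera('top');state()"
```

```text
t 13.575 tip d,y,h [13.05  0.7   0.74] tilt 11.19 F stand [-0.15  0.42 -2.6 ] T [ 0.011 -0.006  0.043] grip 0.0157
t 13.625 tip d,y,h [13.09  0.7   0.74] tilt 11.19 F stand [-0.87 -0.55 -0.87] T [-0.053  0.045 -0.026] grip 0.0158
t 13.675 tip d,y,h [13.06  0.71  0.74] tilt 11.19 F stand [-0.5   0.04 -1.96] T [ 0.019 -0.011  0.011] grip 0.0153
t 13.725 tip d,y,h [13.07  0.69  0.74] tilt 11.19 F stand [-0.61  0.22 -1.7 ] T [-0.044  0.046 -0.048] grip 0.0158
```

The torque about stand y jumped from −0.2 to 0 at d = 13.05 with Fx ≈ −0.5 N. That's light contact; confirming with a 0.3 mm nudge.

Call:
drive_tool([
  {"x": 0, "y": -0.3, "z": -0.05, "rx": 0, "ry": 0, "rz": 0, "fingers": 1},
  {"x": 0, "y": -0.3, "z": -0.05, "rx": 0, "ry": 0, "rz": 0, "fingers": 1},
])

```text
time_s: 13.98
tool_pos: [0.5668, 0.1462, 0.0623]
tool_rot: [168.8, 0.0, 84.6]
force: [2.6, -0.9, -3.6]
grip_width: 0.0156
grasp_force: 40.0
```

```bash
python3 -c "
from h import *
state()
for i in range(4): vision.read_camera('top');state()"
```

```text
t 13.975 tip d,y,h [13.16  0.7   0.8 ] tilt 11.21 F stand [-2.67  0.66 -3.63] T [-0.031  0.257 -0.02 ] grip 0.0156
t 14.025 tip d,y,h [13.16  0.68  0.81] tilt 11.21 F stand [-2.25  0.68 -1.82] T [-0.024  0.376 -0.005] grip 0.0158
t 14.075 tip d,y,h [13.15  0.68  0.81] tilt 11.21 F stand [-2.5   0.07 -3.12] T [-0.     0.383  0.062] grip 0.0161
t 14.125 tip d,y,h [13.18  0.7   0.8 ] tilt 11.21 F stand [-1.94 -0.69 -1.89] T [ 0.024  0.367 -0.057] grip 0.0154
t 14.175 tip d,y,h [13.17  0.68  0.81] tilt 11.21 F stand [-1.88 -0.2  -1.64] T [0.006 0.431 0.042] grip 0.0155
```

Contact with the stop confirmed (Fx −2.3 N, d stalled at 13.15). Easing back slightly and pivoting down in stages.

```bash
python3 -c "
from h import *
for d,h,t in((12.8,.7,11),(13.0,.5,9),(13.1,.4,8),(13.2,.4,7)): print(d,h,t);goal(d,h,t,.7)"
```

```text
12.8 0.7 11
TCP goal [0.5673 0.1461 0.062 ]
shift [-0.   0.4  0.4] rot [ 0.0036  0.0004 -0.0002]
13.0 0.5 9
TCP goal [0.5681 0.146  0.0598]
shift [-0.   0.8  2.7] rot [ 0.0385  0.0004 -0.0002]
13.1 0.4 8
TCP goal [0.5685 0.146  0.0587]
shift [-0.   1.   3.9] rot [ 0.056   0.0004 -0.0002]
13.2 0.4 7
TCP goal [0.5689 0.146  0.0577]
shift [-0.   1.2  4.9] rot [ 0.0734  0.0004 -0.0002]
```

Call:
drive_tool([
  {"x": 0, "y": 0.6, "z": 0.3, "rx": 0.0036, "ry": 0, "rz": 0, "fingers": 1},
  {"x": 0, "y": 0.8, "z": 1.5, "rx": 0.021, "ry": 0, "rz": 0, "fingers": 1},
  {"x": 0, "y": 1.0, "z": 2.7, "rx": 0.0385, "ry": 0, "rz": 0, "fingers": 1},
  {"x": 0, "y": 1.2, "z": 3.8, "rx": 0.056, "ry": 0, "rz": 0, "fingers": 1},
  {"x": 0, "y": 1.4, "z": 4.8, "rx": 0.0734, "ry": 0, "rz": 0, "fingers": 1},
  {"x": 0, "y": 1.4, "z": 4.8, "rx": 0.0734, "ry": 0, "rz": 0, "fingers": 1},
  {"x": 0, "y": 1.4, "z": 4.8, "rx": 0.0734, "ry": 0, "rz": 0, "fingers": 1},
])

```text
time_s: 15.05
tool_pos: [0.5688, 0.1463, 0.0575]
tool_rot: [173.0, 0.0, 84.6]
force: [1.6, 2.5, -0.8]
grip_width: 0.0156
grasp_force: 40.0
```

```bash
python3 -c "
from h import *
state()
for d,h,t in((13.3,.3,6),(13.4,.3,5),(13.5,.2,4),(13.6,.2,3)): print(d,h,t);goal(d,h,t,.7)"
```

```text
t 15.05 tip d,y,h [13.36  0.35  0.26] tilt 6.98 F stand [-1.4  -2.67 -0.75] T [-0.668  0.304  0.237] grip 0.0156
13.3 0.3 6
TCP goal [0.5693 0.1459 0.0566]
shift [-0.4  0.4  1. ] rot [ 0.017  -0.      0.0003]
13.4 0.3 5
TCP goal [0.5696 0.1459 0.0555]
shift [-0.4  0.6  2.1] rot [ 0.0345 -0.      0.0003]
13.5 0.2 4
TCP goal [0.5699 0.1459 0.0544]
shift [-0.4  0.8  3.2] rot [ 0.0519 -0.      0.0003]
13.6 0.2 3
TCP goal [0.5702 0.1458 0.0534]
shift [-0.4  1.   4.3] rot [ 0.0694 -0.      0.0003]
```

The clip's +y leg is touching (Fy −2.7), so I'll shift 0.5 mm toward −y and continue.

Call:
drive_tool([
  {"x": 0.5, "y": 0.3, "z": 0, "rx": 0, "ry": 0, "rz": 0, "fingers": 1},
  {"x": 0.5, "y": 0.5, "z": 1, "rx": 0.017, "ry": 0, "rz": 0, "fingers": 1},
  {"x": 0.5, "y": 0.7, "z": 2.1, "rx": 0.0345, "ry": 0, "rz": 0, "fingers": 1},
  {"x": 0.5, "y": 0.7, "z": 2.1, "rx": 0.0345, "ry": 0, "rz": 0, "fingers": 1},
])

```text
time_s: 15.55
tool_pos: [0.5698, 0.1464, 0.0552]
tool_rot: [175.1, 0.0, 84.6]
force: [1.3, 3.1, -0.7]
grip_width: 0.0158
grasp_force: 40.0
```

```bash
python3 -c "
from h import *
state()
for d,h,t in((13.5,.2,4),(13.6,.1,3),(13.7,.1,2),(13.7,0,1)): print(d,h,t);goal(d,h,t,.1)"
```

```text
t 15.55 tip d,y,h [13.28  0.13  0.08] tilt 4.93 F stand [-0.96 -3.23 -0.65] T [-0.855  0.229  0.259] grip 0.0158
13.5 0.2 4
TCP goal [0.57   0.1465 0.0544]
shift [0.1 0.1 0.9] rot [ 0.0162  0.0001 -0.0005]
13.6 0.1 3
TCP goal [0.5703 0.1464 0.0533]
shift [0.1 0.3 2. ] rot [ 0.0337  0.0001 -0.0005]
13.7 0.1 2
TCP goal [0.5706 0.1464 0.0522]
shift [0.1 0.5 3.1] rot [ 0.0512  0.0001 -0.0005]
13.7 0 1
TCP goal [0.571  0.1464 0.0511]
shift [0.1 0.8 4.3] rot [ 0.0686  0.0001 -0.0005]
```

Call:
drive_tool([
  {"x": 0.5, "y": 0.1, "z": 0.2, "rx": 0, "ry": 0, "rz": 0, "fingers": 1},
  {"x": 0.8, "y": 0.2, "z": 0.8, "rx": 0.0162, "ry": 0, "rz": 0, "fingers": 1},
  {"x": 0.8, "y": 0.4, "z": 1.8, "rx": 0.0337, "ry": 0, "rz": 0, "fingers": 1},
  {"x": 0.8, "y": 0.4, "z": 1.8, "rx": 0.0337, "ry": 0, "rz": 0, "fingers": 1},
])

```text
time_s: 16.05
tool_pos: [0.5703, 0.1469, 0.0536]
tool_rot: [177.0, 0.0, 84.6]
force: [-0.4, 1.8, 1.1]
grip_width: 0.0158
grasp_force: 40.0
```

```bash
python3 -c "
from h import *
state()
for d,h,t in((13.6,.1,2),(13.7,0,1),(13.7,-.2,0)): print(d,h,t);goal(d,h,t,-.5)"
```

```text
t 16.05 tip d,y,h [13.61 -0.37  0.44] tilt 2.99 F stand [ 0.53 -1.75  1.11] T [-0.434  0.229  0.069] grip 0.0158
13.6 0.1 2
TCP goal [0.5708 0.147  0.0522]
shift [0.2 0.3 1.4] rot [ 0.0173  0.0007 -0.0008]
13.7 0 1
TCP goal [0.571  0.147  0.0511]
shift [0.2 0.5 2.6] rot [ 0.0347  0.0006 -0.0008]
13.7 -0.2 0
TCP goal [0.5714 0.1469 0.0498]
shift [0.2 0.8 3.8] rot [ 0.0522  0.0006 -0.0008]
```

Call:
drive_tool([
  {"x": 0.2, "y": 0.2, "z": 0.7, "rx": 0.0085, "ry": 0, "rz": 0, "fingers": 1},
  {"x": 0.2, "y": 0.3, "z": 1.4, "rx": 0.0173, "ry": 0, "rz": 0, "fingers": 1},
  {"x": 0.2, "y": 0.4, "z": 2.0, "rx": 0.026, "ry": 0, "rz": 0, "fingers": 1},
  {"x": 0.2, "y": 0.4, "z": 2.0, "rx": 0.026, "ry": 0, "rz": 0, "fingers": 1},
])

```text
time_s: 16.55
tool_pos: [0.5708, 0.147, 0.0518]
tool_rot: [178.5, 0.0, 84.6]
force: [0.4, 0.8, 1.6]
grip_width: 0.0153
grasp_force: 40.0
```

```bash
python3 -c "
from h import *
state()
for d,h,t in((13.7,0,1),(13.7,-.2,0)): print(d,h,t);goal(d,h,t,-.5)"
```

```text
t 16.55 tip d,y,h [13.7  -0.58  0.14] tilt 1.53 F stand [-0.29 -0.8   1.65] T [-0.18   0.246  0.017] grip 0.0153
13.7 0 1
TCP goal [0.571  0.147  0.0511]
shift [-0.1  0.2  0.7] rot [ 0.0093  0.0007 -0.0006]
13.7 -0.2 0
TCP goal [0.5714 0.1469 0.0498]
shift [-0.1  0.5  2. ] rot [ 0.0268  0.0007 -0.0006]
```

Call:
drive_tool([
  {"x": 0, "y": 0.2, "z": 0.7, "rx": 0.0093, "ry": 0, "rz": 0, "fingers": 1},
  {"x": 0, "y": 0.3, "z": 1.3, "rx": 0.018, "ry": 0, "rz": 0, "fingers": 1},
  {"x": 0, "y": 0.4, "z": 1.8, "rx": 0.0268, "ry": 0, "rz": 0, "fingers": 1},
  {"x": 0, "y": 0.4, "z": 1.8, "rx": 0.0268, "ry": 0, "rz": 0, "fingers": 1},
])

```text
time_s: 17.05
tool_pos: [0.5712, 0.1474, 0.05]
tool_rot: [-180.0, 0.0, 84.6]
force: [0.5, 2.0, 1.4]
grip_width: 0.0157
grasp_force: 40.0
```

```bash
python3 -c "
from h import *
state()
for i in range(3): vision.read_camera('top');state()"
```

```text
t 17.05 tip d,y,h [ 1.39e+01 -1.00e+00  1.00e-02] tilt -0.01 F stand [-0.29 -2.03  1.35] T [-0.338  0.13   0.113] grip 0.0157
t 17.1 tip d,y,h [13.89 -1.03  0.  ] tilt 0.01 F stand [-1.15 -1.12  0.68] T [-0.383  0.145  0.051] grip 0.0157
t 17.15 tip d,y,h [13.88 -1.   -0.03] tilt 0.02 F stand [-0.47 -2.96  0.28] T [-0.42   0.15   0.054] grip 0.0156
t 17.2 tip d,y,h [ 1.388e+01 -1.010e+00 -1.000e-02] tilt 0.03 F stand [-0.81 -2.1   0.74] T [-0.42   0.275  0.085] grip 0.0158
```

Flat: tilt 0, h 0, d 13.9, forces about 2 N. Releasing partway and checking.

Call:
drive_tool([
  {"x": 0, "y": 0, "z": 0, "rx": 0, "ry": 0, "rz": 0, "fingers": 0.3},
  {"x": 0, "y": 0, "z": 0, "rx": 0, "ry": 0, "rz": 0, "fingers": 0.3},
  {"x": 0, "y": 0, "z": 0, "rx": 0, "ry": 0, "rz": 0, "fingers": 0.3},
  {"x": 0, "y": 0, "z": 0, "rx": 0, "ry": 0, "rz": 0, "fingers": 0.3},
  {"x": 0, "y": 0, "z": -10, "rx": 0, "ry": 0, "rz": 0, "fingers": 0.3},
  {"x": 0, "y": 0, "z": -40, "rx": 0, "ry": 0, "rz": 0, "fingers": 0.3},
  {"x": -60, "y": 0, "z": -90, "rx": 0, "ry": 0, "rz": 0, "fingers": 0.3},
  {"x": -120, "y": 0, "z": -100, "rx": 0, "ry": 0, "rz": 0, "fingers": 0.3},
  {"x": -120, "y": 0, "z": -100, "rx": 0, "ry": 0, "rz": 0, "fingers": 0.3},
  {"x": -120, "y": 0, "z": -100, "rx": 0, "ry": 0, "rz": 0, "fingers": 0.3},
  {"x": -120, "y": 0, "z": -100, "rx": 0, "ry": 0, "rz": 0, "fingers": 0.3},
])

```text
time_s: 18.58
tool_pos: [0.5597, 0.03, 0.15]
tool_rot: [-180.0, -0.0, 84.8]
force: [0.8, 0.3, -0.6]
grip_width: 0.0305
grasp_force: 0.0
```

Run:
```python
from h import *
import cv2
o,p,R=cur();print(p,o["grip_width"],o["time_s"],o["force"])
C={n:vision.read_camera(n) for n in("top","scene")}
w=vision.read_camera("wrist")["image"][:,:,::-1]
S2=[S[0],S[1],np.radians(S[2])]
cr=[cv2.resize(C["top"]["image"][216:332,197:275,::-1],None,fx=3.4,fy=3.4,interpolation=2),cv2.resize(C["scene"]["image"][174:290,356:436,::-1],None,fx=3.4,fy=3.4,interpolation=2)]
ww=cv2.resize(w,(250,188)); 
pad=np.zeros((394,250,3),np.uint8);pad[:188]=ww
cv2.imwrite("pics/end.png",np.hstack([cr[0],cr[1],pad])[:, :800])
cv2.imwrite("pics/wend.png",w)
```

```text
[0.55967363 0.02998186 0.14999303] 0.03051012198495754 18.575 [ 0.75365137  0.3006205  -0.59288968]
```

View pics/end.png

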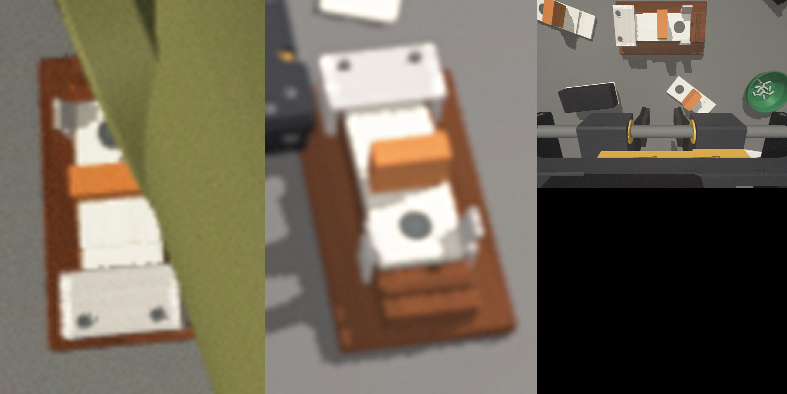

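The gauge lies in the stand with its tongue under the lip and its tail between the clip legs (crop ≈(370,250) and (475,230)). One last close look at the clip.

```bash
python3 -c "
import cv2
w=cv2.imread('pics/wend.png');cv2.imwrite('pics/wc.png',cv2.resize(w[0:150,180:440],None,fx=3,fy=3,interpolation=2))"
```

```text
(no output)
```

View pics/wc.png

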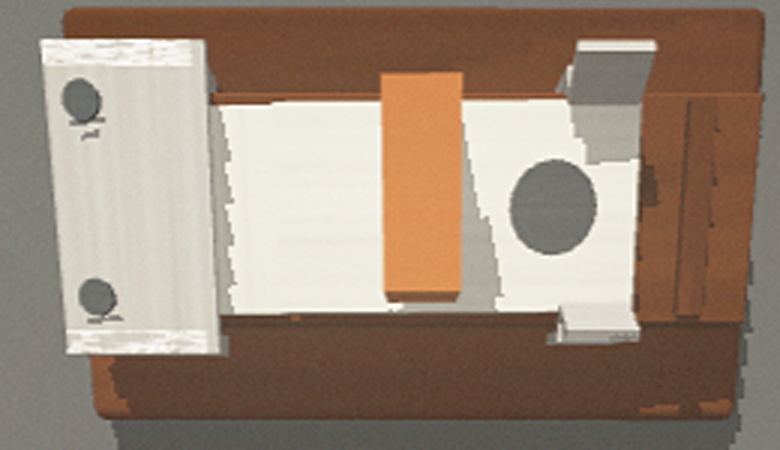

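The close view shows the plate flat and in line, both clip noses over its edges ((605,100) and (600,320)), and the tongue under the lip. Handing in.

```bash
python3 -c "
from cell import workorder
print(workorder.sign_off())"
```

```text
the job is handed in; nothing more can be done
None
```

The radius gauge is back on its stand: flat on the bed, tongue under the lip and about 0.2 mm short of the stop (felt at about 2.3 N), clip snapped over it and released. I handed the job in at about 18.7 s; the sign-off gave no verdict.

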